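Load the plaster model on the curing unit's slide-out plate

TASK

Pull the flat steel plate of the white curing unit fully out to its stop: it has no handle, so press gently on the dark rubber pad near its front edge and drag it towards the robot. Then pick up the terracotta-coloured dental model and set it down, without dropping it, inside the blue outline on the plate, square to the outline; leave the plate fully out and the other things on the bench where they are.

Things in the scene. Friction and masses are not known exactly. Their poses are not given: they have to be found in the camera images.
- slide (a joint): how far the steel plate is drawn out, in m: 0 fully in, 0.11 fully out at a hard stop. It slides along the unit's -x, roughly towards the robot, takes about 4 N of pull and stays where left. Fingertip friction on the pad varies: a steady press of 10 to 15 N is enough; over 30 N on the plate overloads its guides, a fault. As it comes out its level top sinks 6 mm per 100 mm.
- spot (a point): the point on the bench level (z = 0) under the centre of the plate's blue outline (68 mm along x, 60 along y, flush) when the plate is fully out: 72 mm in front of the hood; fixed to the unit, axes as the unit's. The plate's top there is 36 to 46 mm above the bench (43 to 53 mm when the plate is in): the track's height setting differs each time, find it by touch.
- model_mid (a point): the dental model: a terracotta-coloured rigid block, 56 mm along its x, 46 mm along its y, 22 mm high, with a low arch of white teeth on top (to 30 mm, look only). The point is the centre of the block, 11 mm above its underside. About 100 to 170 g. It stands on the bench; z is up. Either way round on the plate will do.
- model: the same model; origin at the centre of its underside
- unit: the white curing unit, fixed at a varying angle. Origin on the bench under the middle of the hood's front face; x points into the hood, y left, z up. Hood 218 mm wide, 210 deep, 112 high, mouth 106 wide. In front of it a bed with two white side rails (34 mm high), 190 mm long, 130 mm wide, carries the smooth level steel plate, 98 mm wide, 12 mm thick, 75 mm out when in.
- cup: bystander: small blue plastic bowl, 64 mm across, 50 mm high, standing on the bench; origin at its underside. It and the model change sides. Leave alone.
- jar: bystander: white jar with a blue lid, 56 mm across, 85 mm high; origin at its underside. Leave alone.
- articulator: bystander: black and blue articulator frame, 100 by 75 mm and 130 mm high; origin at its underside. Leave alone.
- pad_in (a point): the point on the bench level (z = 0) under the centre of the plate's dark flush rubber pad (50 mm along x, 84 along y, on the plate's top) when the plate is fully in: 45 mm in front of the hood; fixed to the unit, axes as the unit's. The pad itself lies farther along -x by the slide's value. The height of the plate's top is not exactly known, see spot.
Things that resemble listed ones, but are neither listed nor needed, are in the scene too. Of the things shaped like the model, the terracotta one is meant.

How it is judged:
By the outcome, as a careful person would: the job done as asked, in the order asked, and still so for the second after the job is handed in, with the robot touching nothing.
It also fails if it takes over 72 s, if anything falls off the work surface, if the arm or the gripper's body presses on something with over 40 N, if the wrist force passes 120 N, or if a joint passes its speed limit or range.

ROBOT

A 6-joint arm with a two-finger parallel gripper is mounted at the origin on the work surface. World frame = base frame: x ahead of the robot, y to its left, z up, the work surface at z = 0. Lengths are in m, angles in rad, forces in N, time in s.
With the tool pointing down it reaches from about 0.4 to 0.825 m from the base axis. Payload 7 kg.
Tool frame: the origin (TCP) lies on the mounting face of the last link; the fingertips stand arm.tcp_to_tips ahead of it and the grasp point (between the pads) lies 159 mm ahead of it (arm.tcp_to_tips is the distance from the TCP to the fingertips, in m); z points along the fingers, y is the direction in which the jaws open and shut (so a half turn about z gives the same grasp; the last joint's range is limited). The gripper opens to 88 mm and grips with 3 to 60 N. Pads are 19 mm wide; open, the fingers measure 130 mm over their backs; the gripper's body (78 mm by 193 mm) begins 47 mm behind the grasp point.
Start: joints at [1.508, 0.359, 0.012, 0, -1.224, -0.288], TCP at [0.232, 0.634, 0.405] pointing down, gripper open.
Joint ranges: [-3.07, 3.07], [-1.43, 2.12], [-1.02, 1.25], [-3.03, 1.67], [-3.05, -0], [-3.03, 3.03]. Speed limits (rad/s): [2.39, 2.39, 3.01, 3.14, 3.14, 3.14].

INTERFACE

Orientations are given as [roll, pitch, yaw] about the fixed x, y, z axes, in that order (R = Rz(yaw) Ry(pitch) Rx(roll)).
In Python, from station import arm, cams, job_done, finder gives the robot as it stands.
- The arm moves only by the tool play_rows, never from a script. Its argument "targets" is a list that holds one entry, the list of rows, each a list of 4 numbers: the shift along the tool's x, y, z in m, then the turn about the tool's z in degrees. A call has 1 to 5 rows; each row is the pose to reach, as a shift and turn from the pose commanded when the call began, along the tool's axes at that moment; what a row does not reach only later rows make up. A row lasts 1/8 s, in which the tool goes at most 62.5 mm and 10.7 degrees, less where a joint would pass 70% of its speed; a pose out of reach is approached as far as the arm can. A call with a gripper value outside its range is refused whole. "grip" is the closure in counts, from 0 (fully open) to 255 (shut), set as the call begins (left out, the last holds). The fingers move at their own pace and stop on an object; "newtons" is the grip in N (left out, the last holds). Time passes only in rows, so rows that repeat a pose let the fingers close. It gives the time, the measured TCP pose, the force and the opening at its end, in the units of the state.
- arm.get_state(): the state, without advancing time (a new reading comes with each control period).
- cams.grab_frame(name): name is "scene" or "top"; returns (picture, depth): 420x560x3 uint8, red, green, blue; 420x560 float32, m along the optical axis (not along the pixel's ray), 0 where there is no reading.
- cams.camera_params(name): a dict with "intrinsics" (3x3 intrinsics, pixels), "D" ([k1, k2, p1, p2, k3] as OpenCV has them; the pictures are not rectified), "position" and "attitude" of the camera in the world. Camera axes: x right, y down, z forward; pixel columns grow to the right and rows downward; lengths in m; the calibration is good to about 2 mm. A picture is of the moment at which its call begins. camera_params takes no time and is no camera call.
- job_done(): hands the job in, once; it reports no verdict.
Trained networks look in the newest picture that a camera, given by its name, has taken for a name from the list of things; names that differ only in an ending like _2 or _b are one class to them, and where a whole thing is asked for, a point or a joint stands for the part that bears it (a point fixed in the world has none). Each returns a list of dicts, best first, with "score" (0 to 1); they miss things now and then, are a little off and sometimes report something else, mostly with a low value. They report only what shows in the picture. A call takes as long as a camera call. They do not tell look-alikes from the thing itself.
- finder.find_in(camera, query): "xyz" ([x, y, z] in m, in world coordinates, good to about 4 mm: the middle of the surface that is visible of it).
- finder.masks_of(camera, query): "mask" (420x560 bool, what is visible of it).
The state is a dict: "t": time; "q": joint angles; "qd": joint speeds; "joint_efforts": joint torques, N m; "eef_pos": TCP position; "ee_rot": TCP orientation; "force": force on the tool from outside, world axes, zero at the start; "moment": the same for the moment, N m; "width": finger opening in m.
Only numpy, scipy, OpenCV 4.12 (cv2) and the standard library are available. Lean on these libraries where they do the work, as an engineer would, in place of code of your own. Each camera call takes 0.05 s, during which the arm holds its last target. There are 200 camera calls.

## Working session

There is one attempt and no reset: what is moved stays moved. The work goes in short steps, Python scripts to look and compute and a tool call to move; the robot and the scene stay as the last step left them, time stands still between calls to the robot, and variables do not carry over. Pictures are saved under pics/ and viewed, about 8 in all and at most 12, crops included, and the job is handed in when it is done.

Besides the shell and the picture viewer there is one more tool, called after ">>>" as name(argument=value, ...) on one line, values as JSON. play_rows: Moves the arm, as the interface text tells. Its arguments: {"type":"object","properties":{"targets":{"type":"array","items":{"type":"array","items":{"type":"array","items":{"type":"number"}}}},"grip":{"type":"number"},"newtons":{"type":"number"}},"required":["targets"]}

```bash
mkdir -p pics; python3 - <<'E'
from station import arm,cams,finder
import cv2,numpy as np
print(arm.tcp_to_tips, arm.get_state())
fr=[]
for c in("scene","top"):
    p,d=cams.grab_frame(c); cv2.imwrite(f"pics/{c}0.png",p[:,:,::-1]); np.savez(f"pics/{c}0.npz",p=p,d=d)
    k=cams.camera_params(c); print(c,{a:np.round(b,4).tolist() for a,b in k.items()})
    for q in("model","unit","cup","jar","articulator","slide"):
        print(q,[(np.round(r["xyz"],3).tolist(),round(r["score"],2)) for r in finder.find_in(c,q)])
E
```

```text
0.1781 {'t': 0.0, 'q': array([ 1.50812055e+00,  3.59401027e-01,  1.10738531e-02, -3.10929018e-04,
       -1.22414608e+00, -2.88097387e-01]), 'qd': array([-0.00038378, -0.00061972,  0.00060001, -0.00054423,  0.00049924,
        0.00185581]), 'joint_efforts': array([ 9.57072116e-04, -5.82713234e+01,  2.93070441e+01,  6.99766651e+00,
        7.16846334e-03, -1.57981781e-04]), 'eef_pos': array([0.23188933, 0.63371372, 0.40372691]), 'ee_rot': array([ 3.13990179e+00, -1.96254841e-04, -3.50878877e-01]), 'force': array([-1.29120311,  0.58910829,  0.60191003]), 'moment': array([ 0.00877328, -0.05414537, -0.01114355]), 'width': 0.0876159581235585}
scene {'intrinsics': [[378.9765, 0.0, 286.4004], [0.0, 378.9765, 214.7312], [0.0, 0.0, 1.0]], 'D': [0.0231, 0.0, 0.0, 0.0, 0.0], 'position': [1.1521, -0.147, 0.6218], 'attitude': [-2.3284, -0.0123, 1.3553]}
model [([0.479, -0.37, 0.024], 0.92), ([0.438, -0.16, 0.024], 0.77), ([0.48, -0.258, 0.025], 0.73)]
unit [([0.755, -0.025, 0.108], 0.63)]
cup [([0.494, 0.226, 0.041], 0.98)]
jar [([0.637, 0.388, 0.055], 0.69)]
articulator [([0.621, -0.411, 0.081], 0.64), ([0.478, -0.257, 0.027], 0.53)]
slide [([0.532, -0.016, 0.048], 0.77), ([0.62, -0.415, 0.078], 0.49)]
top {'intrinsics': [[538.525, 0.0, 280.6978], [0.0, 538.525, 215.9332], [0.0, 0.0, 1.0]], 'D': [-0.0245, 0.0, 0.0, 0.0, 0.0], 'position': [0.4355, -0.0215, 1.304], 'attitude': [-3.048, -0.0056, -1.5789]}
model [([0.465, -0.26, 0.021], 0.85), ([0.463, -0.371, 0.024], 0.82), ([0.42, -0.16, 0.023], 0.78)]
unit [([0.65, -0.018, 0.111], 0.96), ([0.599, -0.405, 0.119], 0.46)]
cup [([0.501, 0.227, 0.022], 0.77)]
jar [([0.618, 0.387, 0.086], 0.76)]
articulator [([0.602, -0.407, 0.117], 0.62)]
slide [([0.571, -0.02, 0.049], 0.73)]
```

```bash
ls -a; nproc
```

```text
.
..
pics
4
```

View pics/top0.png

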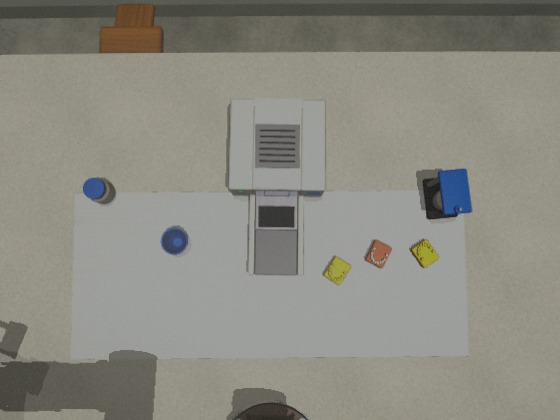

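View pics/scene0.png

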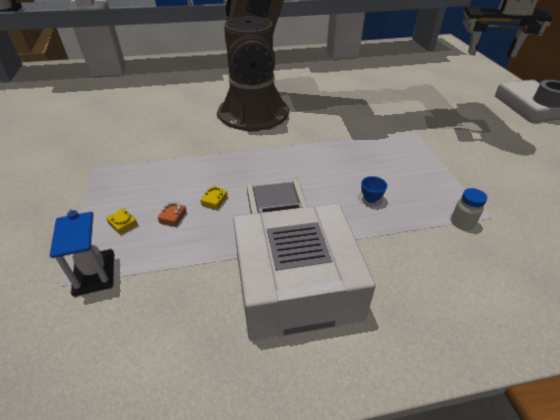

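```bash
cat > h.py <<'E'
import numpy as np,cv2
from scipy.spatial.transform import Rotation as R
from station import arm,cams
def world(name,d):
    k=cams.camera_params(name); v,u=np.mgrid[:420,:560]
    n=cv2.undistortPoints(np.stack([u,v],-1).reshape(-1,1,2).astype(np.float64),np.array(k["intrinsics"]),np.array(k["D"])).reshape(420,560,2)
    P=np.dstack([n,np.ones((420,560))])*d[...,None]
    return P@R.from_euler("xyz",k["attitude"]).as_matrix().T+np.array(k["position"])
def rect(P):
    r=cv2.minAreaRect((P[:,:2]*1000).astype(np.float32)); return np.round(r[0],1),np.round(r[1],1),round(r[2],1)
def togo(xy,z,yaw):  # TCP goal -> tool-frame shift, turn (deg), from measured pose
    s=arm.get_state(); M=R.from_euler("xyz",s["ee_rot"]).as_matrix()
    return np.round(M.T@(np.r_[xy,z]-s["eef_pos"]),4), round(np.degrees(s["ee_rot"][2]-yaw+np.pi/2)%180-90,2)
E
python3 - <<'E'
from h import *
for c in("top","scene"):
    f=np.load(f"pics/{c}0.npz"); p,d=f["p"].astype(int),f["d"]; W=world(c,d); x,y,z=np.moveaxis(W,-1,0); ok=d>0
    fin=lambda m:cv2.morphologyEx(m.astype(np.uint8),cv2.MORPH_OPEN,np.ones((3,3)))>0
    hood=fin(ok&(z>.095)&(z<.125)&(abs(y+.02)<.16)&(x>.45)&(x<.9)); print(c,"hood",hood.sum(),rect(W[hood]))
    bed=fin(ok&(z>.022)&(z<.09)&(abs(y+.02)<.1)&(x>.3)&(x<.58)); print("bed",rect(W[bed]))
    r,g,b=np.moveaxis(p,-1,0)
    t=(r>110)&(r>1.7*g)&(r>1.6*b)&ok&(z<.05)&(z>.008)&(abs(x-.47)<.08)&(abs(y+.26)<.08)
    hull=W[t]; print("terra",t.sum(),rect(hull),np.percentile(hull[:,2],[5,50,95]).round(4))
    pad=ok&(r<75)&(g<75)&(b<75)&(z>.03)&(z<.07)&(abs(y+.02)<.07)&(x>.45)&(x<.62)
    print("pad",pad.sum(),rect(W[pad]) if pad.sum() else 0, np.median(z[pad]))
    pl=fin(ok&(z>.022)&(z<.09)&(abs(y+.02)<.035)&(x>.3)&(x<.6))
    for xx in np.arange(.38,.57,.015):
        s=pl&(abs(x-xx)<.005); print(round(xx,3),s.sum(),np.round(np.median(z[s]),4),end="; ")
    print()
f=np.load("pics/top0.npz")["p"]
a=cv2.resize(f[185:285,235:315],None,fx=5,fy=5,interpolation=cv2.INTER_CUBIC);b=cv2.resize(f[235:285,315:395],None,fx=5,fy=5,interpolation=cv2.INTER_CUBIC)
b=np.vstack([b,np.zeros((250,400,3),np.uint8)]); cv2.imwrite("pics/crop.png",np.hstack([a,b])[:,:,::-1])
E
```

```text
top hood 8757 (array([711.5, -21.9]), array([218.5, 209.6]), 88.6)
bed (array([499.8, -17. ]), array([130., 162.]), 88.3)Traceback (most recent call last):
  File "<stdin>", line 9, in <module>
    return _quantile_unchecked(
        a, q, axis, out, overwrite_input, method, keepdims, weights)
    return _ureduce(a,
                    func=_quantile_ureduce_func,
    ...<5 lines>...
                    overwrite_input=overwrite_input,
                    method=method)
    r = func(a, **kwargs)
    result = _quantile(arr,
                       quantiles=q,
    ...<2 lines>...
                       out=out,
                       weights=wgt)
    slices_having_nans = np.isnan(arr[-1, ...])
                                  ~~~^^^^^^^^^
IndexError: index -1 is out of bounds for axis 0 with size 0
```

```bash
python3 - <<'E'
from h import *
for c in("top","scene"):
    f=np.load(f"pics/{c}0.npz"); p,d=f["p"].astype(int),f["d"]; W=world(c,d); x,y,z=np.moveaxis(W,-1,0); ok=d>0
    r,g,b=np.moveaxis(p,-1,0)
    print(p[248:260:3,370:388:3].tolist() if c=="top" else p[213,172])
    n=ok&(abs(x-.465)<.05)&(abs(y+.26)<.05)
    t=n&(z>.01)&(z<.05)
    t=cv2.morphologyEx(t.astype(np.uint8),cv2.MORPH_OPEN,np.ones((3,3)))>0
    print(c,"terra",t.sum(),rect(W[t]) ,np.percentile(z[t],[5,50,95]).round(4))
    t2=n&(z>-.02)&(z<.05)&((r-b)>40); print("colour",t2.sum(),rect(W[t2]),np.percentile(z[t2],[5,50,95]).round(4))
    pad=ok&(r<75)&(g<75)&(b<75)&(z>.03)&(z<.07)&(abs(y+.02)<.07)&(x>.45)&(x<.62)
    if pad.sum():print("pad",pad.sum(),rect(W[pad]), np.median(z[pad]))
    pl=ok&(z>-.02)&(z<.09)&(abs(y+.02)<.035)
    for xx in np.arange(.38,.6,.015):
        s=pl&(abs(x-xx)<.005); print(round(xx,3),s.sum(),np.round(np.median(z[s]),4),end="; ")
    s=ok&(abs(x-.35)<.03)&(abs(y)<.1);print("bench z",np.median(z[s]))
f=np.load("pics/top0.npz")["p"]
a=cv2.resize(f[185:285,235:315],None,fx=5,fy=5,interpolation=cv2.INTER_CUBIC);b=cv2.resize(f[235:285,315:395],None,fx=5,fy=5,interpolation=cv2.INTER_CUBIC)
b=np.vstack([b,np.zeros((250,400,3),np.uint8)]); cv2.imwrite("pics/crop.png",np.hstack([a,b])[:,:,::-1])
E
```

```text
[[[78, 67, 60], [130, 126, 113], [150, 101, 79], [155, 100, 72], [152, 95, 66], [155, 98, 68]], [[104, 73, 59], [149, 97, 67], [155, 100, 71], [149, 95, 71], [156, 100, 71], [153, 97, 68]], [[95, 71, 61], [143, 105, 88], [156, 97, 72], [154, 99, 70], [157, 101, 71], [88, 72, 63]], [[103, 78, 61], [137, 110, 92], [157, 101, 74], [160, 102, 75], [156, 100, 73], [157, 98, 71]]]
top terra 461 (array([ 465.5, -261.8]), array([46.3, 56.6]), 62.5) [0.0164 0.0221 0.03  ]
colour 344 (array([ 464. , -262.1]), array([44.4, 54.2]), 62.2) [0.0172 0.0218 0.0264]
pad 699 (array([570. , -25.7]), array([94.2, 81. ]), 89.5) 0.04715704380313479
0.38 116 0.0009; 0.395 115 0.0001; 0.41 123 0.0004; 0.425 139 0.0258; 0.44 116 0.0247; 0.455 115 0.026; 0.47 131 0.0258; 0.485 116 0.0257; 0.5 117 0.0259; 0.515 135 0.0254; 0.53 144 0.0468; 0.545 120 0.0471; 0.56 132 0.0472; 0.575 128 0.047; 0.59 120 0.0468; bench z 0.00025954991879473255
[166  88  50]
scene terra 414 (array([ 467.9, -261.3]), array([44.1, 55.3]), 61.7) [0.0127 0.0215 0.0292]
colour 350 (array([ 463.9, -269.4]), array([61.8, 55.3]), 62.6) [0.0076 0.0209 0.0231]
pad 107 (array([535.8, -18.6]), array([80. , 11.8]), 88.5) 0.04715030722792568
0.38 64 0.0005; 0.395 1 0.0023; 0.41 0 nan; 0.425 66 0.0257; 0.44 70 0.0258; 0.455 76 0.0258; 0.47 77 0.0261; 0.485 79 0.0262; 0.5 54 0.0259; 0.515 0 nan; 0.53 87 0.0471; 0.545 13 0.048; 0.56 0 nan; 0.575 0 nan; 0.59 0 nan; bench z 0.0005142260545873967
  return _methods._mean(a, axis=axis, dtype=dtype,
  ret = ret.dtype.type(ret / rcount)
```

View pics/crop.png

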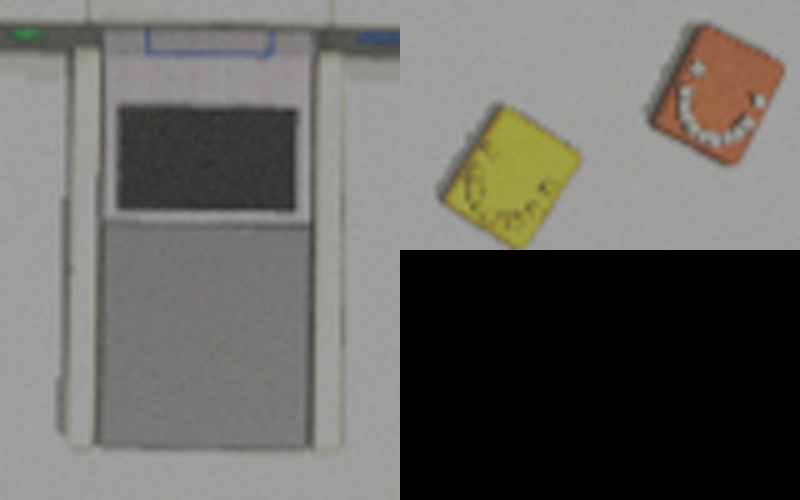

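The terracotta model is at top pixel (378,253). The look-alikes at (338,270) and (425,253) are yellow, and the crop confirms that. The dark pad is at (277,216), on the plate at z≈0.047 m. The measured sizes match those given.

```bash
python3 -c "
from h import *
print(togo([.5495,-.0177],.270,np.radians(-1.5)))"
```

```text
(array([0.5221, 0.5028, 0.1346]), np.float64(-18.6))
```

>>> play_rows(targets=[[[0.522,0.503,0,0],[0.522,0.503,0,0],[0.522,0.503,0,0],[0.522,0.503,0,0],[0.522,0.503,0,0]]], grip=255, newtons=20)

```text
t: 1.32
eef_pos: [0.3693, 0.351, 0.405]
ee_rot: [-3.141, -0.0, -0.35]
force: [2.1, 1.0, 0.2]
width: 0.0434
```

```bash
python3 -c "
from h import *
print(togo([.5495,-.0177],.270,np.radians(-1.5)))"
```

```text
(array([0.2958, 0.2845, 0.1349]), np.float64(-18.57))
```

>>> play_rows(targets=[[[0.295,0.284,0,0],[0.295,0.284,0,0],[0.295,0.284,0.03,-5],[0.295,0.284,0.06,-10],[0.295,0.284,0.1,-18.6]]])

```text
t: 1.95
eef_pos: [0.503, 0.0778, 0.357]
ee_rot: [-3.14, -0.003, -0.022]
force: [1.4, 0.2, 0.2]
width: 0.0005
```

```bash
python3 -c "
from h import *
print(togo([.5495,-.0177],.260,np.radians(-1.5)))"
```

```text
(array([0.0483, 0.0946, 0.0971]), np.float64(0.25))
```

>>> play_rows(targets=[[[0,0,0,0],[0,0,0,0]]])

```text
t: 2.2
eef_pos: [0.5022, 0.0793, 0.3563]
ee_rot: [3.142, -0.0, -0.029]
force: [-0.4, 0.0, -0.4]
width: 0.0005
```

```bash
python3 -c "
from h import *
print(togo([.5495,-.0177],.235,np.radians(-1.5)))"
```

```text
(array([0.05  , 0.0956, 0.1213]), np.float64(-0.14))
```

Go to 10 mm above the pad.

>>> play_rows(targets=[[[0.05,0.096,0.06,0],[0.05,0.096,0.1,0],[0.05,0.096,0.121,0],[0.05,0.096,0.121,0],[0.05,0.096,0.121,0]]])

```text
t: 2.82
eef_pos: [0.5502, -0.0163, 0.2367]
ee_rot: [-3.141, -0.002, -0.025]
force: [0.5, 0.4, 0.7]
width: 0.0007
```

>>> play_rows(targets=[[[0,0,0.003,0],[0,0,0.005,0],[0,0,0.006,0],[0,0,0.007,0],[0,0,0.007,0]]])

```text
t: 3.45
eef_pos: [0.5495, -0.0177, 0.2281]
ee_rot: [3.142, 0.0, -0.026]
force: [0.6, -0.3, 0.2]
width: 0.0003
```

Tips are about 3 mm above. Step down to contact.

>>> play_rows(targets=[[[0,0,0.001,0],[0,0,0.002,0],[0,0,0.002,0],[0,0,0.002,0]]])

```text
t: 3.95
eef_pos: [0.5495, -0.0177, 0.2261]
ee_rot: [3.142, 0.0, -0.026]
force: [0.3, 0.3, -0.4]
width: 0.0008
```

>>> play_rows(targets=[[[0,0,0.0005,0],[0,0,0.001,0],[0,0,0.001,0]]])

```text
t: 4.32
eef_pos: [0.5495, -0.0177, 0.2255]
ee_rot: [3.142, -0.0, -0.026]
force: [-2.6, 0.7, 4.7]
width: 0.0005
```

>>> play_rows(targets=[[[0,0,0.0006,0],[0,0,0.0006,0],[0,0,0.0006,0]]])

```text
t: 4.7
eef_pos: [0.5495, -0.0177, 0.2254]
ee_rot: [3.142, -0.001, -0.026]
force: [-4.0, 1.3, 10.9]
width: 0.0004
```

>>> play_rows(targets=[[[-0.003,0,0.0005,0],[-0.007,0,0.0007,0],[-0.011,0,0.001,0],[-0.015,0,0.0012,0],[-0.019,0,0.0015,0]]])

```text
t: 5.32
eef_pos: [0.5322, -0.0171, 0.2245]
ee_rot: [-3.141, -0.005, -0.025]
force: [2.9, -2.3, 6.9]
width: 0.0006
```

>>> play_rows(targets=[[[-0.001,0,0.0006,0],[-0.004,0,0.0008,0],[-0.008,0,0.0011,0],[-0.012,0,0.0013,0],[-0.016,0,0.0016,0]]])

```text
t: 5.95
eef_pos: [0.5166, -0.0167, 0.2235]
ee_rot: [-3.141, -0.006, -0.025]
force: [3.3, -3.5, 12.4]
width: 0.0006
```

>>> play_rows(targets=[[[-0.004,0,0.0002,0],[-0.008,0,0.0005,0],[-0.012,0,0.0007,0],[-0.016,0,0.001,0],[-0.02,0,0.0012,0]]])

```text
t: 6.58
eef_pos: [0.4966, -0.0162, 0.2222]
ee_rot: [-3.141, -0.006, -0.025]
force: [3.3, -4.5, 12.1]
width: 0.0006
```

>>> play_rows(targets=[[[-0.004,0,0.0002,0],[-0.008,0,0.0005,0],[-0.012,0,0.0007,0],[-0.016,0,0.001,0],[-0.02,0,0.0012,0]]])

```text
t: 7.2
eef_pos: [0.4765, -0.0157, 0.221]
ee_rot: [-3.141, -0.006, -0.024]
force: [2.7, -5.4, 13.4]
width: 0.0003
```

>>> play_rows(targets=[[[-0.004,0.0003,0.0002,0],[-0.008,0.0005,0.0005,0],[-0.012,0.0005,0.0007,0],[-0.016,0.0005,0.001,0],[-0.02,0.0005,0.0012,0]]])

```text
t: 7.82
eef_pos: [0.4567, -0.0154, 0.2198]
ee_rot: [-3.141, -0.006, -0.024]
force: [3.6, -4.3, 13.0]
width: 0.0007
```

>>> play_rows(targets=[[[-0.004,0,0.0002,0],[-0.008,0,0.0005,0],[-0.012,0,0.0007,0],[-0.015,0,0.0008,0],[-0.017,0,0.0009,0]]])

```text
t: 8.45
eef_pos: [0.4411, -0.0141, 0.2193]
ee_rot: [-3.139, -0.01, -0.024]
force: [7.4, -0.5, 9.9]
width: 0.0006
```

>>> play_rows(targets=[[[0,0,0.0004,0],[-0.002,0,0.0005,0],[-0.004,0,0.0005,0],[-0.004,0,0.0005,0]]])

```text
t: 8.95
eef_pos: [0.4378, -0.0137, 0.2192]
ee_rot: [-3.138, -0.011, -0.023]
force: [7.2, -0.2, 13.5]
width: 0.0006
```

```bash
python3 - <<'E'
from h import *
print(arm.get_state()["force"])
E
```

```text
[ 7.16173987 -0.15427409 13.46956528]
```

>>> play_rows(targets=[[[0,0,-0.02,0],[0,0,-0.06,0],[0,0.06,-0.09,5],[0,0.12,-0.1,15],[0.01,0.18,-0.1,25]]], grip=0)

```text
t: 9.57
eef_pos: [0.4386, -0.1959, 0.3181]
ee_rot: [-3.14, -0.003, -0.467]
force: [2.0, 1.1, -0.1]
width: 0.0452
```

```bash
python3 - <<'E'
from h import *
p,d=cams.grab_frame("top"); np.savez("pics/top1.npz",p=p,d=d)
W=world("top",d);x,y,z=np.moveaxis(W,-1,0)
u=np.array([np.cos(np.radians(-1.5)),np.sin(np.radians(-1.5))]); D=(W[...,:2]-[.6065,-.0192])@u; L=(W[...,:2]-[.6065,-.0192])@[-u[1],u[0]]
s=(d>0)&(abs(L)<.04)&(z<.09)
for a in np.arange(-.2,-.02,.004): 
    m=s&(abs(D-a)<.002); print(round(a,3),m.sum(),np.median(z[m]).round(4),p[m].mean(0).round().astype(int),end="; ")
cv2.imwrite("pics/c1.png",cv2.resize(p[180:300,230:400],None,fx=4.5,fy=4.5,interpolation=cv2.INTER_CUBIC)[:,:,::-1])
print(togo([.466,-.2615],.2,np.radians(-27.5)))
E
```

```text
return _methods._mean(a, axis=axis, dtype=dtype,
  ret = ret.dtype.type(ret / rcount)
<stdin>:7: RuntimeWarning: Mean of empty slice.
  ret = um.true_divide(
<stdin>:7: RuntimeWarning: invalid value encountered in cast
```

View pics/c1.png

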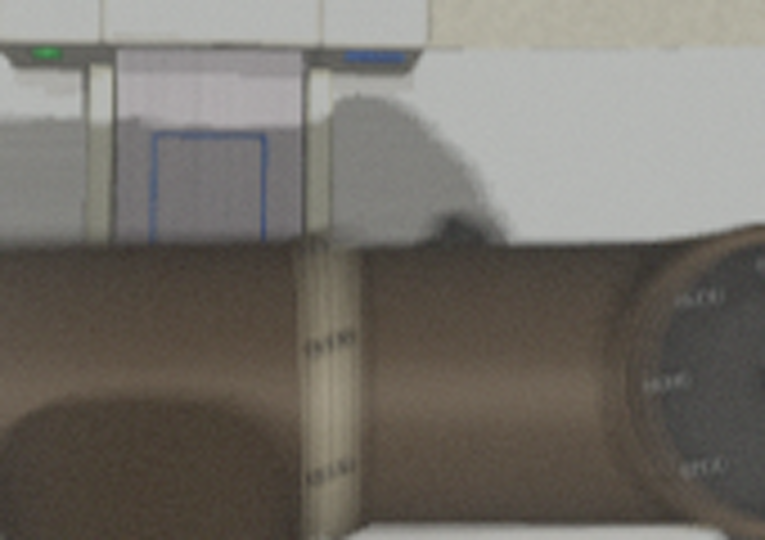

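The plate top is now at 0.0406 m and the outline's far edge is 38 mm from the hood, both as expected fully out. The top view shows the outline's far part at crop (152–265,133), with the arm over the rest. Now the grasp.

>>> play_rows(targets=[[[0.051,0.041,0,0],[0.051,0.041,0.04,0],[0.051,0.041,0.08,0],[0.051,0.041,0.08,0],[0.051,0.041,0.08,0]]], grip=60)

```text
t: 10.25
eef_pos: [0.4667, -0.2539, 0.2376]
ee_rot: [3.141, -0.001, -0.462]
force: [1.3, 0.1, 0.9]
width: 0.0674
```

```bash
python3 - <<'E'
from h import *
print(togo([.466,-.2615],.182,np.radians(-27.5)),arm.get_state()["width"])
p,d=cams.grab_frame("scene"); 
cv2.imwrite("pics/s1.png",cv2.resize(p[150:270,60:330],None,fx=2.9,fy=2.9,interpolation=cv2.INTER_CUBIC)[:,:,::-1])
E
```

```text
(array([0.0027, 0.0071, 0.0556]), np.float64(1.05)) 0.06743518103645402
```

View pics/s1.png

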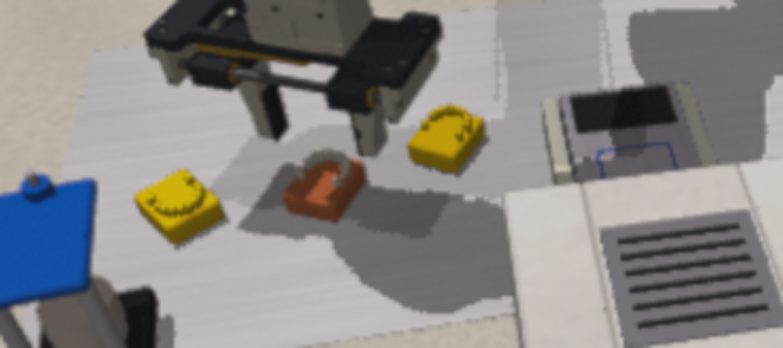

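The jaws straddle the terracotta block at (325,185), clear of both yellow ones. Descend and close.

>>> play_rows(targets=[[[0.003,0.007,0,1],[0.003,0.007,0.02,1],[0.003,0.007,0.03,1],[0.003,0.007,0.03,1]]])

```text
t: 10.8
eef_pos: [0.4655, -0.2616, 0.2063]
ee_rot: [3.141, 0.001, -0.48]
force: [-0.0, -0.3, 1.0]
width: 0.0672
```

```bash
python3 - <<'E'
from h import *
print(togo([.466,-.2615],.182,np.radians(-27.5)),arm.get_state()["width"])
E
```

```text
(array([ 0.0004, -0.0003,  0.0243]), np.float64(-0.01)) 0.06720184994635102
```

>>> play_rows(targets=[[[0,0,0.01,0],[0,0,0.018,0],[0,0,0.023,0],[0,0,0.024,0],[0,0,0.024,0]]])

```text
t: 11.42
eef_pos: [0.4657, -0.2615, 0.1824]
ee_rot: [3.142, 0.0, -0.48]
force: [0.0, 0.5, -0.1]
width: 0.0669
```

>>> play_rows(targets=[[[0,0,0,0],[0,0,0,0],[0,0,0,0],[0,0,0,0],[0,0,0,0]]], grip=255, newtons=20)

```text
t: 12.05
eef_pos: [0.4656, -0.2615, 0.1826]
ee_rot: [-3.142, -0.0, -0.48]
force: [-0.5, -0.9, 2.0]
width: 0.046
```

>>> play_rows(targets=[[[0,0,-0.01,0],[0,0,-0.03,0],[0,0,-0.06,0],[0,0,-0.09,0],[0,0,-0.09,0]]])

```text
t: 12.68
eef_pos: [0.4663, -0.2616, 0.2752]
ee_rot: [-3.14, -0.005, -0.48]
force: [0.8, -0.7, -1.3]
width: 0.0459
```

>>> play_rows(targets=[[[0,0,0,-6],[0,0,0,-14],[0,0,0,-22],[0,0,0,-26],[0,0,0,-26]]])

```text
t: 13.3
eef_pos: [0.4653, -0.2614, 0.2718]
ee_rot: [-3.141, 0.001, -0.027]
force: [-0.4, 0.7, -1.7]
width: 0.0459
```

```bash
python3 - <<'E'
from h import *
s=arm.get_state(); print(s["eef_pos"],s["force"],s["width"])
u=np.array([np.cos(np.radians(-1.5)),np.sin(np.radians(-1.5))]);sp=np.array([.6065,-.0192])-.072*u; print(sp)
print(togo(sp,.250,np.radians(-1.5)))
p,d=cams.grab_frame("scene"); np.savez("pics/scene2.npz",p=p,d=d)
W=world("scene",d);x,y,z=np.moveaxis(W,-1,0);p=p.astype(int)
t=(d>0)&(p[...,0]-p[...,2]>40)&(p[...,1]<.75*p[...,0])&(abs(x-s["eef_pos"][0])<.06)&(abs(y-s["eef_pos"][1])<.06)&(z>.06)
print(t.sum(),rect(W[t]) if t.sum() else 0, s["eef_pos"])
E
```

```text
[ 0.465251   -0.26135403  0.27183448] [-0.44688308  0.65650904 -1.69392702] 0.045916181735127806
[ 0.53452467 -0.01731526]
(array([ 0.0627, -0.2458,  0.0219]), np.float64(-0.04))
325 (array([ 471.3, -261.8]), array([48.6, 43.2]), 0.8) [ 0.465251   -0.26135403  0.27183448]
```

>>> play_rows(targets=[[[0.0125,-0.049,0,0],[0.025,-0.098,0,0],[0.0375,-0.147,0,0],[0.05,-0.196,0,0],[0.0627,-0.2458,0,0]]])

```text
t: 13.98
eef_pos: [0.5348, -0.0158, 0.2723]
ee_rot: [-3.142, 0.0, -0.028]
force: [1.1, -0.3, -0.8]
width: 0.0455
```

>>> play_rows(targets=[[[0,0,0.01,0],[0,0,0.02,0],[0,0,0.03,0],[0,0,0.03,0]]])

```text
t: 14.48
eef_pos: [0.5341, -0.0184, 0.2413]
ee_rot: [3.141, 0.002, -0.028]
force: [-0.4, -0.7, -1.4]
width: 0.0461
```

```bash
python3 - <<'E'
from h import *
s=arm.get_state(); print(s["eef_pos"],s["force"],s["width"])
print(togo([.5345,-.0173],.2235,np.radians(-1.5)))
E
```

```text
[ 0.53408035 -0.01843322  0.24126013] [-0.35020029 -0.7373199  -1.37153146] 0.046051059734197576
(array([ 0.0004, -0.0012,  0.0178]), np.float64(-0.1))
```

>>> play_rows(targets=[[[0,-0.001,0.006,0],[0,-0.001,0.011,0],[0,-0.001,0.014,0],[0,-0.001,0.0155,0],[0,-0.001,0.016,0]]])

```text
t: 15.1
eef_pos: [0.5348, -0.0164, 0.2264]
ee_rot: [3.142, -0.0, -0.026]
force: [-0.1, 0.7, -1.4]
width: 0.0457
```

```bash
python3 - <<'E'
from h import *
s=arm.get_state(); print(s["eef_pos"],s["force"])
p,d=cams.grab_frame("scene")
cv2.imwrite("pics/s2.png",cv2.resize(p[165:235,220:340],None,fx=6,fy=6,interpolation=cv2.INTER_CUBIC)[:,:,::-1])
E
```

```text
[ 0.53478671 -0.01636817  0.22637671] [-0.11927743  0.66611671 -1.35174958]
```

View pics/s2.png

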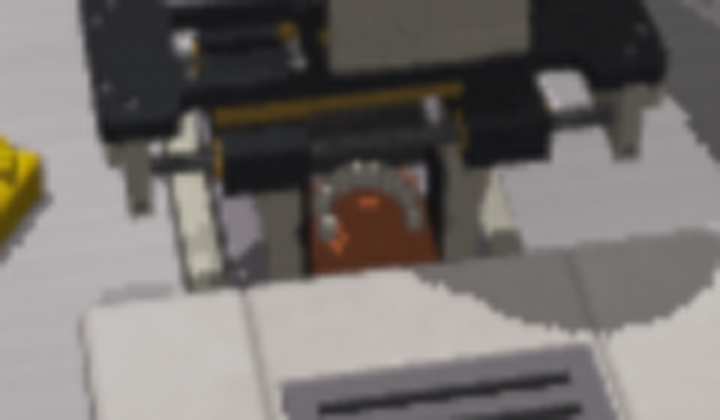

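The held model sits centrally between the rails at (372,225) in the crop, level and just above the plate. Lower it to contact.

>>> play_rows(targets=[[[0,0.001,0.001,0],[0,0.001,0.0017,0],[0,0.001,0.002,0],[0,0.001,0.002,0]]])

```text
t: 15.65
eef_pos: [0.5347, -0.0174, 0.2244]
ee_rot: [-3.142, 0.0, -0.026]
force: [0.3, 0.8, -1.2]
width: 0.0458
```

>>> play_rows(targets=[[[0,0,0.0004,0],[0,0,0.0008,0],[0,0,0.0008,0]]])

```text
t: 16.02
eef_pos: [0.5347, -0.0174, 0.2236]
ee_rot: [3.142, 0.0, -0.026]
force: [-0.1, 0.6, -2.2]
width: 0.0462
```

>>> play_rows(targets=[[[0,0,0.0003,0],[0,0,0.0005,0],[0,0,0.0005,0]]])

```text
t: 16.4
eef_pos: [0.5347, -0.0174, 0.2235]
ee_rot: [3.142, -0.0, -0.026]
force: [-2.5, 0.7, 4.9]
width: 0.0459
```

>>> play_rows(targets=[[[0,0,0.0002,0],[0,0,0.0004,0],[0,0,0.0004,0]]])

```text
t: 16.77
eef_pos: [0.5347, -0.0174, 0.2235]
ee_rot: [3.142, -0.0, -0.026]
force: [-4.3, 1.1, 8.6]
width: 0.0457
```

>>> play_rows(targets=[[[0,0,-0.0006,0],[0,0,-0.0006,0]]])

```text
t: 17.02
eef_pos: [0.5347, -0.0174, 0.2235]
ee_rot: [3.142, -0.0, -0.026]
force: [-1.6, 0.6, 5.0]
width: 0.0457
```

>>> play_rows(targets=[[[0,0,0,0],[0,0,0,0],[0,0,0,0],[0,0,0,0],[0,0,0,0]]], grip=60)

```text
t: 17.65
eef_pos: [0.5347, -0.0174, 0.2233]
ee_rot: [3.142, -0.0, -0.026]
force: [-0.8, 1.1, -0.2]
width: 0.0668
```

>>> play_rows(targets=[[[0,0,-0.005,0],[0,0,-0.015,0],[0,0,-0.04,0],[0,0,-0.08,0],[0,0,-0.12,0]]])

```text
t: 18.27
eef_pos: [0.5345, -0.0175, 0.3452]
ee_rot: [-3.142, -0.0, -0.026]
force: [1.1, -0.7, 0.2]
width: 0.0667
```

>>> play_rows(targets=[[[0,-0.06,-0.03,0],[0,-0.12,-0.06,0],[0,-0.18,-0.06,0],[0,-0.24,-0.06,0],[0,-0.28,-0.06,0]]])

```text
t: 18.9
eef_pos: [0.5415, 0.2649, 0.4044]
ee_rot: [-3.141, -0.001, -0.025]
force: [0.4, -0.3, 0.6]
width: 0.0671
```

>>> play_rows(targets=[[[0,-0.06,0,0],[0,-0.11,0,0],[0,-0.11,0,0],[0,-0.11,0,0]]])

```text
t: 19.4
eef_pos: [0.5447, 0.3724, 0.4035]
ee_rot: [3.141, 0.0, -0.026]
force: [0.0, -0.5, -0.6]
width: 0.0672
```

```bash
python3 - <<'E'
from h import *
s=arm.get_state(); print(s["eef_pos"],s["force"],s["width"],s["t"])
p,d=cams.grab_frame("top")
W=world("top",d);x,y,z=np.moveaxis(W,-1,0)
t=(d>0)&(abs(x-.5345)<.06)&(abs(y+.0173)<.05)&(z>.05)&(z<.09)
t=cv2.morphologyEx(t.astype(np.uint8),cv2.MORPH_OPEN,np.ones((3,3)))>0
print(t.sum(),rect(W[t]),np.median(z[t]))
r,g,b=np.moveaxis(p.astype(int),-1,0)
o=(b-r>15)&(abs(x-.5345)<.05)&(abs(y+.0173)<.04)&(z<.05)&(d>0)
print("outline",o.sum(),rect(W[o]))
pd=(d>0)&(r<75)&(z>.03)&(z<.05)&(x>.41)&(x<.49)&(abs(y+.015)<.05); print("pad",rect(W[pd]))
cv2.imwrite("pics/c3.png",cv2.resize(p[180:290,230:400],None,fx=4.5,fy=4.5,interpolation=cv2.INTER_CUBIC)[:,:,::-1])
E
```

```text
[0.54467213 0.37239815 0.40353705] [ 0.03191019 -0.45426302 -0.58103765] 0.06717839769577928 19.4
475 (array([534.7, -17.2]), array([44.2, 54.1]), 89.8) 0.06275098780596222
outline 182 (array([535.4, -18.3]), array([61.3, 71.6]), 89.5)
pad (array([451.9, -16.5]), array([82. , 44.4]), 89.5)
```

View pics/c3.png

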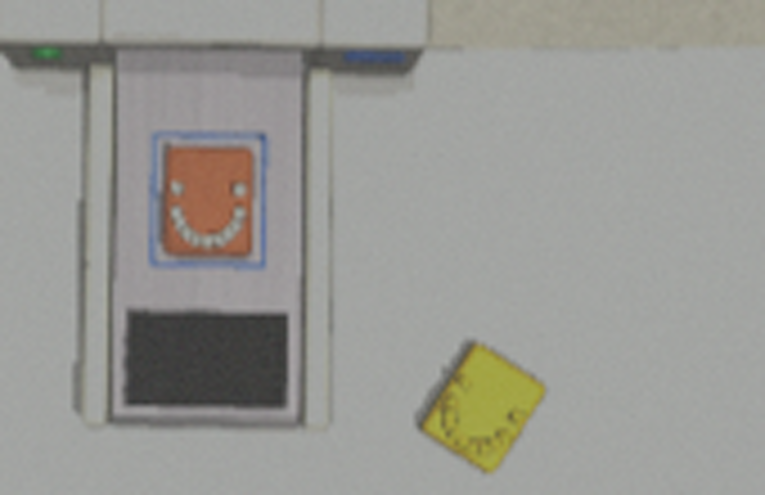

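```bash
python3 - <<'E'
from h import *
a=np.load("pics/top1.npz")["p"].astype(float); b=cams.grab_frame("top")[0].astype(float)
for n,p in(("after pull",a),("now",b)):
    v=(p[202:218,266:286,2]-p[202:218,266:286,0]).mean(1); v=np.clip(v-np.median(v)-3,0,None); print(n,(v*np.arange(202,218)).sum()/v.sum())
from station import finder
cams.grab_frame("top")
for q in("cup","jar","articulator","model"): print(q,[np.round(r["xyz"],3).tolist() for r in finder.find_in("top",q)])
E
```

```text
after pull 209.6368715083799
now 209.6367041198502
cup [[0.503, 0.225, 0.021]]
jar [[0.633, 0.395, 0.087]]
articulator [[0.601, -0.405, 0.118]]
model [[0.533, -0.017, 0.063], [0.423, -0.161, 0.023], [0.464, -0.37, 0.021]]
```

```bash
python3 -c "
from station import job_done
print(job_done())"
```

```text
the job is handed in; nothing more can be done
None
```

The plate is fully out, the terracotta model stands inside the blue outline, and the job is handed in at about 20 s of the 72 s allowed.

- **Plate:** I pressed the pad with 7 to 13.5 N and dragged until the plate stopped and the fingertips slipped on it. The pad centre is at x = 0.452 m (expected 0.4515) and the plate sank the full 6.6 mm. The outline's far edge is at the same pixel row as right after the pull, so placing the model did not shift the plate.
- **Model:** I lowered it until it touched the plate, let go, and lifted clear. Its centre is within about 1.5 mm of the outline's centre. The angles agree to within 0.3° in the camera fit, though that fit read the outline about 1° off my earlier measurement of the unit. All four gaps to the outline show clearly in the last picture.
- **Other things:** The bowl, the articulator and both yellow models were found where they started, within 3 mm.
- **One disagreement:** The jar was reported about 17 mm from its first reading. The gripper was hovering near it and probably hid part of it; the tips stayed over 0.22 m up and the last force readings were near zero, so I do not believe it was touched. I did not take another picture to confirm.

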